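# Reset the tripped breaker on the workshop power box

## Task

One of the three lever breakers on the workbench power box has tripped: its lever stands about upright and its window shows orange. Reset it: press the lever all the way to off (towards the sockets), on through the stiff part until you feel the stop and the window is green, then throw it fully on; press firmly but never force it, as more than 25 N breaks it. Leave the other two levers and the loose things on the bench as they are.

Things in the scene. Friction and masses are not known exactly. Their poses are not given: they have to be found in the camera images.
- power_box: Grey steel bench power box, fixed, 180 x 250 x 45 mm high, three blue sockets in one long face. Origin: centre of its underside. x points from the socket face across to the opposite face (the ON direction of all levers), y along its length, z up. Turned by up to 0.35 rad. Three white lever breakers (110 x 52 mm, tops 80 mm above the bench) stand on it in a row along y, 68 mm apart, in any order.
- tripped_lever (a joint): Lever of the tripped breaker, found about upright (-0.05 to 0.06). Value in rad: 0 upright, negative = leaning to the socket side (off), positive = leaning the other way (on). Hinge along the box's y. Straight to on it is barred by a catch from 0.1 to 0.4. Towards off: 2 to 5 N at the grip, then a stiff last 0.2 rad of 9 to 14 N that resets the catch, then a hard stop anywhere from -0.2 to -0.6, to be felt. Over 25 N breaks it.
- tripped_grip (a point): Centre of the tripped lever's red grip bar: lying bar 24 mm long along the box's y, 18 mm in diameter, at the lever's upper end, 70 mm from the hinge; it moves with the lever. 140 mm above the bench when upright, about 125 mm at the ends of its swing. The steel stem below it is 10 mm thick.
- tripped_pivot (a point): Hinge of the tripped lever, inside its breaker, 70 mm above the bench, 10 mm below the breaker's top; axes as the power box. Once the catch is reset the lever goes to its hard on stop at 0.6 rad with 2 to 8 N; fully on is above 0.5. It stays where it is left.
- flag_window (a point): Indicator window, 20 x 9 mm (long side along the box x), on top of the tripped breaker, at the end away from the sockets, 83 mm above the bench. Orange = tripped. Green over its whole width = catch reset: the flag is pushed across, 9 mm along the box's y, by the stiff last part of the lever's way to off, is fully across at the off stop, and stays across.
- left_lever (a joint): Lever of another breaker, the same size, found on (about 0.58), to be left on. Value in rad: 0 upright, negative = leaning to the socket side (off), positive = leaning the other way (on). It moves easily when knocked.
- left_grip (a point): Centre of that lever's grip bar, as for the tripped one.
- right_lever (a joint): Lever of the third breaker, the same size, switched off on purpose (about -0.65), to be left off. Value in rad: 0 upright, negative = leaning to the socket side (off), positive = leaning the other way (on). It moves easily when knocked.
- right_grip (a point): Centre of that lever's grip bar, as for the tripped one.
- jar: Loose amber glass jar beside the box, 60 mm in diameter, 80 mm high; origin at the centre of its underside. Bystander.
- tape: Loose roll of yellow tape, 90 mm in diameter, 24 mm high; origin at the centre of its underside. Bystander.
- screwdriver: Loose red screwdriver lying on the robot's side of the box, 180 mm long along its x axis. Bystander.
- offcut: Loose wooden offcut, 110 x 45 x 22 mm; origin at the centre of its underside. Bystander.
- weight: Loose dark steel weight disc, 120 mm in diameter, 22 mm high; origin at the centre of its underside. Bystander.
- oil: Loose blue oil bottle, 56 mm in diameter, 160 mm high; origin at the centre of its underside. Bystander.

How it is judged (in metres and radians):
On the way, in this order (a step that is already met when the one before it is completed fails the run):
1. the tripped lever is pushed off (its catch bars the way to on until it has been pushed right to the off stop) (value of joint tripped_lever below -0.2 rad), for 0.1 s.
2. the lever is then thrown fully on (value of joint tripped_lever above 0.5 rad), for 0.2 s.
At the end, for the whole second after the job is handed in: The tripped breaker's lever rests fully on (joint above 0.5), the other breakers stand as found (one on, above 0.45; one off, below -0.45), and everything is released and at rest (value of joint tripped_lever above 0.5 rad and value of joint left_lever above 0.45 rad and value of joint right_lever below -0.45 rad and velocity of joint tripped_lever between -0.05 and 0.05 rad/s); the robot touches nothing.
It fails at once if the tripped lever is loaded with more than 25 N (contact force between any of the fingers, the arm and tripped_lever above 25 N).
It fails at once if another breaker's lever is moved out of its on or off position (value of joint left_lever below 0.45 rad or value of joint right_lever above -0.45 rad).
It fails at once if a loose thing on the bench is moved by more than 30 mm (distance of any of jar, tape, screwdriver, offcut, weight, oil from where it was at the start of the episode above 0.03 m).
It also fails if it takes over 48 s, if anything falls off the work surface, if the arm or the gripper's body presses on something with over 40 N, if the wrist force passes 120 N, or if a joint passes its speed limit or range.

## Robot

A 6-joint arm with a two-finger parallel gripper is mounted at the origin on the work surface. World frame = base frame: x ahead of the robot, y to its left, z up, the work surface at z = 0. Lengths are in mm, angles in rad, forces in N, time in s.
With the tool pointing down it reaches from about 275 to 725 mm from the base axis. Payload 15.9 kg.
Tool frame: the origin (TCP) lies midway between the tips of the shut fingers; the grasp point (between the pads) lies 19 mm behind it; z points along the fingers, y is the direction in which the jaws open and shut (so a half turn about z gives the same grasp; the last joint's range is limited). The gripper opens to 85 mm and grips with 20 to 120 N. Pads are 22 mm wide; open, the fingers measure 114 mm over their backs; the gripper's body (76 mm by 85 mm) begins 54 mm behind the grasp point. The pads swing forward as they close: fully open they stand 13 mm farther back than shut.
Start: joints at [-1.222, 0.213, -0.034, 1.323, 0, 1.571], TCP at [170.878, -469.879, 231.306] pointing down, gripper open.
Joint ranges: [-2.98, 2.98], [-0.74, 1.72], [-1.14, 1.35], [-2.1, 2.04], [-1.57, 1.44], [-3.14, 3.14]. Speed limits (rad/s): [1.89, 1.89, 2.39, 2.57, 3.14, 3.14].

## Interface

Orientations are given as a unit quaternion [x, y, z, w].
In Python, from plant import arm gives the robot as it stands. Calls block until the motion is done:
- arm.movep(position, orientation): joint-space move of the TCP to a pose.
- arm.movel(position, frame=None, feed=150, contact_N=None): straight line of the TCP; frame=None keeps the orientation; feed is the mean speed in mm/s. With contact_N (N) it stops when the force on the tool has changed by that much, and returns True; else False.
- arm.set_joints(angles): joint-space move.
- arm.set_gripper(opening, grip_force=None): opening from 0.0 (shut) to 1.0 (fully open); grip_force is the grip in N (None keeps the last); returns when the fingers have stopped.
- arm.hold(seconds).
- arm.ik(position, orientation): joint angles nearest the present ones, or None.
- arm.state(): the state.
- arm.snapshot(name): name is "scene" or "top" or "wrist"; returns a dict with "pixels" (420x560x3 uint8, red, green, blue), "depth" (420x560 float32, mm along the optical axis (not along the pixel's ray), 0 where there is no reading), "fx", "fy", "cx", "cy" (pixels), "eye" and "attitude" of the camera in the world. Camera axes: x right, y down, z forward; pixel columns grow to the right and rows downward; lengths in mm; the calibration is good to about 2 mm. A picture is of the moment at which its call begins.
A pose or a line that the arm cannot do raises arm.IKError and nothing moves.
- arm.finish_job(): hands the job in, once; it reports no verdict.
Trained networks look in a picture, given as the dict that the camera call returned (one of the last four; its "shot" number tells which), for a name from the list of things; names that differ only in an ending like _2 or _b are one class to them, and where a whole thing is asked for, a point or a joint stands for the part that bears it (a point fixed in the world has none). Each returns a list of dicts, best first, with "confidence" (0 to 1); they miss things now and then, are a little off and sometimes report something else, mostly with a low value. They report only what shows in the picture. A call takes as long as a camera call.
- arm.search_frame(picture, label): "rect" ([centre column, centre row, width, height] in pixels, round what is visible of it).
- arm.place_of(picture, label): "centre" ([column, row] in pixels: a listed point, or the origin of a listed thing).
The state is a dict: "time_s": time; "joint_pos": joint angles; "qd": joint speeds; "joint_efforts": joint torques, N m; "tcp_pos": TCP position; "eef_rot": TCP orientation; "force": force on the tool from outside, world axes, zero at the start; "wrist_torque": the same for the moment, N m; "grip_width": opening from 0.0 (shut) to 1.0 (fully open).
Only numpy, scipy, OpenCV 4.12 (cv2) and the standard library are available. Lean on these libraries where they do the work, as an engineer would, in place of code of your own. Each camera call takes 0.05 s, during which the arm holds its last target. There are 200 camera calls.

## Working session

There is one attempt and no reset: what is moved stays moved. The work goes in short steps, each a Python script; the robot and the scene stay as the last script left them, time stands still between calls to the robot, and variables do not carry over. Pictures are saved under pics/ and viewed, about 8 in all and at most 12, crops included, and the job is handed in when it is done.

```bash
ls; mkdir -p pics
cat > h.py <<'E'
import numpy as np, cv2
from scipy.spatial.transform import Rotation as R
from plant import arm
def save(p,n,crop=None,s=1):
    im=p["pixels"][:,:,::-1]
    if crop: im=im[crop[1]:crop[3],crop[0]:crop[2]]
    cv2.imwrite("pics/"+n,cv2.resize(im,None,fx=s,fy=s,interpolation=cv2.INTER_CUBIC))
def rot(p):
    a=np.array(p["attitude"],float)
    return a if a.shape==(3,3) else R.from_quat(a).as_matrix()
def ray(p,uv):
    d=np.array([(uv[0]-p["cx"])/p["fx"],(uv[1]-p["cy"])/p["fy"],1.])
    return np.array(p["eye"]),rot(p)@d
def atz(p,uv,z):
    e,d=ray(p,uv); return e+d*(z-e[2])/d[2]
def tri(obs):
    A=np.zeros((3,3));b=np.zeros(3)
    for p,uv in obs:
        e,d=ray(p,uv);d=d/np.linalg.norm(d);M=np.eye(3)-np.outer(d,d);A+=M;b+=M@e
    return np.linalg.solve(A,b)
def dep(p,uv):
    u,v=int(round(uv[0])),int(round(uv[1])); e,d=ray(p,uv); return e+d*float(p["depth"][v,u])
E
cat > a.py <<'E'
from h import *
np.set_printoptions(precision=1,suppress=True)
S={n:arm.snapshot(n) for n in("scene","top")}
for n,p in S.items(): save(p,n+".png"); print(n,p["eye"],p["attitude"],p["fx"])
for l in "power_box tripped_grip tripped_pivot flag_window left_grip right_grip jar tape screwdriver offcut weight oil".split():
    o=[]
    for n,p in S.items():
        r=arm.place_of(p,l)[:2]
        print(l,n,[(np.round(q["centre"],1),round(q["confidence"],2)) for q in r])
        if r:o.append((p,r[0]["centre"]))
    if len(o)==2:print("   tri",tri(o))
print(arm.state())
E
python3 a.py
```

```text
pics
scene [1063.8 -331.3 1061.2] [ 0.9  0.4 -0.1 -0.3] 429.83183615695276
top [ 390.8   71.6 1089.2] [ 0.7 -0.7  0.1 -0.1] 498.36905900984317
power_box scene [(array([262.7, 245.6]), 0.85), (array([206.3, 291.8]), 0.51)]
power_box top [(array([311.9, 228.6]), 0.92)]
   tri [573.5   8.4   4.5]
tripped_grip scene [(array([243.2, 237. ]), 0.4)]
tripped_grip top [(array([351.1, 212.9]), 0.53)]
   tri [583.5 -57.9 139. ]
tripped_pivot scene [(array([243.8, 251.6]), 0.94)]
tripped_pivot top [(array([348.7, 218.9]), 0.57)]
   tri [584.2 -62.9  70.4]
flag_window scene [(array([253.6, 256.7]), 0.72), (array([204.7, 294.6]), 0.68)]
flag_window top [(array([351.2, 195. ]), 0.74)]
   tri [627.7 -63.6 104.4]
left_grip scene [(array([274.5, 232.2]), 0.58)]
left_grip top [(array([310.1, 196.4]), 0.7)]
   tri [618.3  18.1 122.7]
right_grip scene [(array([272.3, 199.7]), 0.66)]
right_grip top [(array([311.6, 194.9]), 0.72), (array([283.7, 235.4]), 0.68)]
   tri [597.5  26.  234.6]
jar scene [(array([324.5, 211.6]), 0.91)]
jar top []
tape scene [(array([272.7, 201.7]), 0.66), (array([204.1, 294.4]), 
[... 311 characters left out ...]
.83)]
   tri [563.7 322.7  14.1]
weight scene [(array([284.4, 315.5]), 0.7)]
weight top [(array([350.6, 147.7]), 0.86)]
   tri [764.  -80.2  -1.2]
oil scene [(array([337.4, 271.7]), 0.71), (array([242.4, 238.7]), 0.7)]
oil top [(array([348.2, 193.3]), 0.7), (array([278.1, 145.6]), 0.57)]
   tri [714.9   5.9  69.7]
{'time_s': 1.3, 'joint_pos': array([-1.2,  0.2, -0. ,  1.3, -0. ,  1.6]), 'qd': array([-0., -0.,  0.,  0., -0., -0.]), 'joint_efforts': array([ -0. , -68.6,  48.7,   0. ,  -0. ,  -0. ]), 'tcp_pos': array([ 170.9, -469.9,  231.3]), 'eef_rot': array([ 1. ,  0.2, -0. ,  0. ]), 'force': array([-0.4,  0.3, -0.2]), 'wrist_torque': array([ 0., -0.,  0.]), 'grip_width': 1.0000612247957716}
```

Run:
```python
import cv2
a=cv2.imread("pics/top.png")[120:320,200:440];b=cv2.imread("pics/scene.png")[150:350,160:380]
cv2.imwrite("pics/c.png",cv2.resize(a,None,fx=3,fy=3,interpolation=2))
cv2.imwrite("pics/d.png",cv2.resize(b,None,fx=3,fy=3,interpolation=2))
```

```text
(no output)
```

View pics/c.png

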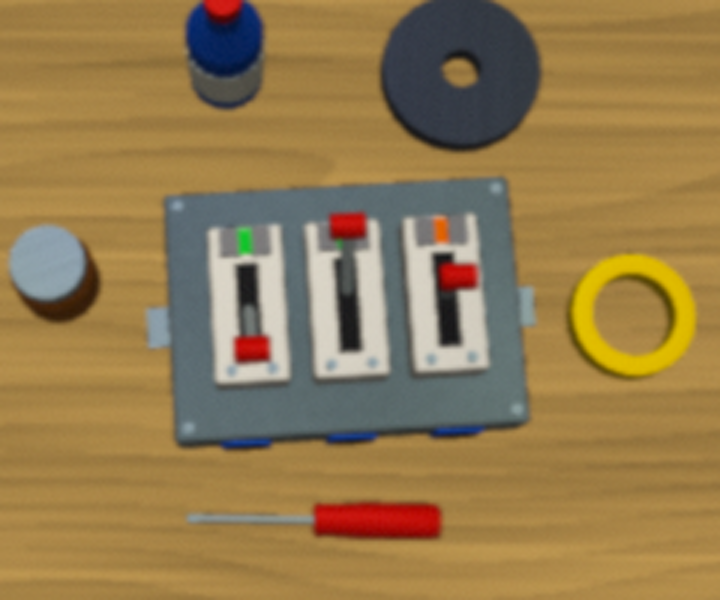

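View pics/d.png

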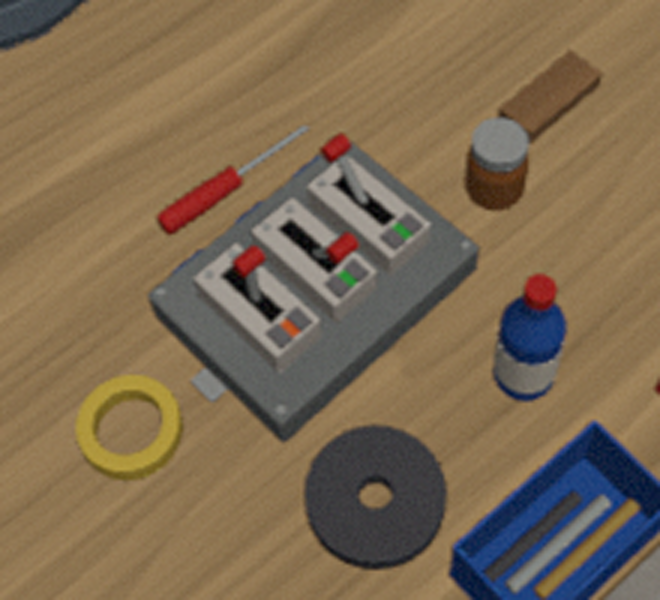

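The top view shows the tripped breaker on the right: orange window at crop pixel (441,230), upright grip at (458,276). The middle lever is on and the left one in the picture is off. The scene view agrees. Next I get the box yaw and a closer view.

```bash
cat > b.py <<'E'
from h import *
np.set_printoptions(precision=2,suppress=True)
p=arm.snapshot("top")
c=[atz(p,(200+u/3,120+v/3),45) for u,v in[(178,205),(496,188),(517,409),(188,428)]]
print("corner screws",c)
vy=c[0]-c[1]+c[3]-c[2]; vx=c[1]-c[2]+c[0]-c[3]
ps=[np.arctan2(-vy[0],vy[1]),np.arctan2(vx[1],vx[0])];print("yaw",ps)
psi=(ps[0]*1.3+ps[1])/2.3; print("centre",np.mean(c,0))
q=[np.cos(psi/2),np.sin(psi/2),0,0]
arm.set_gripper(0.0)
arm.movep([560,-60,330],q)
O=[]
for k,(x,y) in enumerate([(560,-60),(500,-60)]):
    if k: arm.movel([x,y,330])
    w=arm.snapshot("wrist");save(w,f"w{k}.png");print(w["eye"])
    o={}
    for l in("tripped_grip","tripped_pivot","flag_window","left_grip"):
        r=arm.place_of(w,l)[:2];print(l,[(np.round(z["centre"],1),round(z["confidence"],2)) for z in r])
        if r:o[l]=(w,r[0]["centre"])
    O.append(o)
for l in O[0]:
    if l in O[1]:print(l,tri([O[0][l],O[1][l]]))
s=arm.state();print(psi,s["time_s"],s["tcp_pos"],s["force"])
E
python3 b.py
```

```text
corner screws [array([654.77, 124.67,  45.  ]), array([ 668.59, -104.48,   45.  ]), array([ 508.95, -114.69,   45.  ]), array([494.39, 115.29,  45.  ])]
yaw [np.float64(0.06171225832289605), np.float64(0.06115797981903181)]
centre [581.67   5.2   45.  ]
[634.12 -55.94 472.02]
tripped_grip [(array([277.8, 159.6]), 0.75)]
tripped_pivot [(array([280. , 150.3]), 0.93), (array([ 65.8, 113.7]), 0.6)]
flag_window [(array([281.1, 106.1]), 0.57)]
left_grip [(array([210. , 113.8]), 0.82), (array([145. , 191.4]), 0.31)]
[574.6  -55.21 472.38]
tripped_grip [(array([285.9,  95.6]), 0.65)]
tripped_pivot [(array([280.8,  95.9]), 0.62)]
flag_window [(array([284.9,  51.1]), 0.61)]
left_grip [(array([210.2,  43.4]), 0.69)]
tripped_grip [582.59 -59.79 136.68]
tripped_pivot [583.45 -58.76  71.9 ]
flag_window [631.76 -58.77  47.64]
left_grip [621.5    7.11 139.77]
0.06147126766904204 5.225 [500.55 -59.97 329.6 ] [-0.14  0.41  0.22]
```

View pics/w0.png

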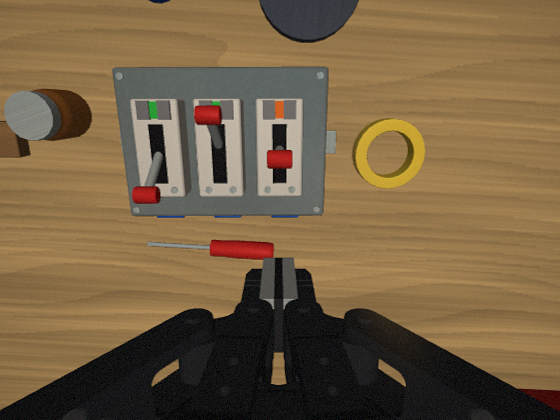

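View pics/w1.png

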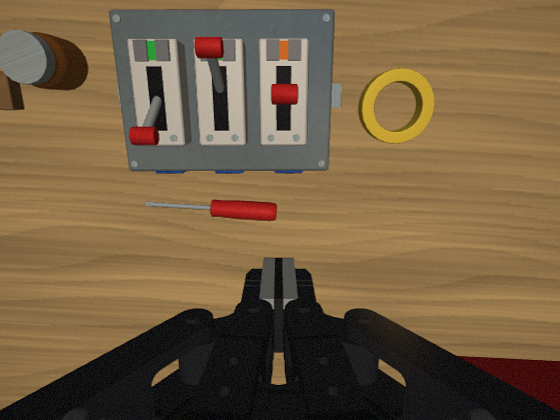

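Wrist views: grip at (279,159) and (285,94), with the fingers shut and pointing down. The positions agree at about (583,-60,138), yaw 0.061. I push with the shut fingers along the arc, in small steps with force checks.

```bash
cat >> h.py <<'E'
psi=0.0615; q=[np.cos(psi/2),np.sin(psi/2),0,0]
ex=np.array([np.cos(psi),np.sin(psi)]); P=np.array([583.5,-60.3])
def W(u,z,v=0): 
    xy=P+u*ex+v*np.array([-ex[1],ex[0]]); return [xy[0],xy[1],z]
def fu():
    s=arm.state(); F=np.array(s["force"])-F0; t=np.array(s["tcp_pos"])
    return F[:2]@ex, np.linalg.norm(F), (t[:2]-P)@ex, t[2], s["time_s"]
F0=np.zeros(3)
E
cat > c.py <<'E'
import h; from h import *
arm.movep(W(38,190),q)
arm.movel(W(38,134),feed=80); arm.hold(.2)
h.F0=np.array(arm.state()["force"]); print("F0",h.F0)
print("contact",arm.movel(W(8,134),feed=20,contact_N=1.5),np.round(fu(),2))
u=fu()[2]; step=1.5
for i in range(70):
    u-=step
    th=np.arcsin(np.clip((u-20)/70,-.65,.65)); z=65+70*np.cos(th)
    n=fu()[1]
    c=arm.movel(W(u,z),feed=12,contact_N=max(1.,20-n))
    f=fu(); print(round(u,1),round(th,2),c,np.round(f,2))
    step=1.5 if f[1]<7 else .6
    if f[1]>=18.5 or c or th<-.63 : break
arm.hold(.15);print(np.round(fu(),2))
t=arm.snapshot("top");save(t,"t1.png",(280,150,400,250),5)
w=arm.snapshot("wrist");save(w,"w2.png")
E
python3 c.py
```

```text
F0 [0.47488363 0.03638226 0.35396061]
contact True [ -0.19   0.9   19.04 133.91   7.98]
17.5 -0.04 False [ -0.15   0.63  17.49 134.92   8.32]
16.0 -0.06 False [  0.78   1.62  16.09 134.96   8.59]
14.5 -0.08 False [  1.65   2.08  14.48 134.84   8.87]
13.0 -0.1 False [  0.18   1.17  12.88 134.64   9.14]
11.5 -0.12 False [ -0.33   0.46  11.39 134.43   9.42]
10.0 -0.14 False [  0.49   1.35   9.91 134.24   9.69]
8.5 -0.16 False [ -0.34   0.79   8.42 134.02   9.97]
7.0 -0.19 False [  0.18   0.89   6.9  133.76  10.24]
5.5 -0.21 False [  1.96   2.69   5.63 133.58  10.52]
4.0 -0.23 False [  4.84   5.07   4.61 133.44  10.79]
2.5 -0.25 False [  6.02   6.41   3.31 133.25  11.07]
1.0 -0.27 False [  5.97   7.05   1.88 132.97  11.35]
0.4 -0.28 False [  5.06   6.99   1.37 132.87  11.6 ]
-1.1 -0.31 False [  6.04   7.84  -0.16 132.43  11.88]
-1.7 -0.31 False [  5.67   7.57  -0.66 132.29  12.13]
-2.3 -0.32 False [  6.15   7.86  -1.35 132.04  12.38]
-2.9 -0.33 False [  4.98   6.89  -1.92 131.86  12.63]
-4.4 -0.36 False [  6.43   7.66  -3.47 131.3   12.92]
-5.0 -0.36 False [  5.92   7.8   -3.98 131.11  13.17]
-5.6 -0.37 False [  5.4    7.62  -4.65 130.82  13.42]
-6.2 -0.38 False [  6.78   7.76  -5.18 130.61  13.67]
-6.8 -0.39 False [  5.78   8.19  -5.88 130.33  13.92]
-7.4 -0.4 False [  5.08   6.88  -6.45 130.09  14.17]
-8.9 -0.42 False [  8.55  10.65  -7.37 129.8   14.45]
-9.5 -0.43 False [  9.43  11.65  -7.6  129.72  14.7 ]
-10.1 -0.44 False [ 11.67  14.06  -7.85 129.64  14.95]
-10.7 -0.45 False [ 11.59  14.57  -8.13 129.53  15.2 ]
-11.3 -0.46 False [ 14.82  17.91  -8.48 129.39  15.45]
-11.9 -0.47 False [ 16.26  19.06  -8.75 129.32  15.7 ]
[ 14.99  17.78  -8.73 129.29  15.85]
```

View pics/w2.png

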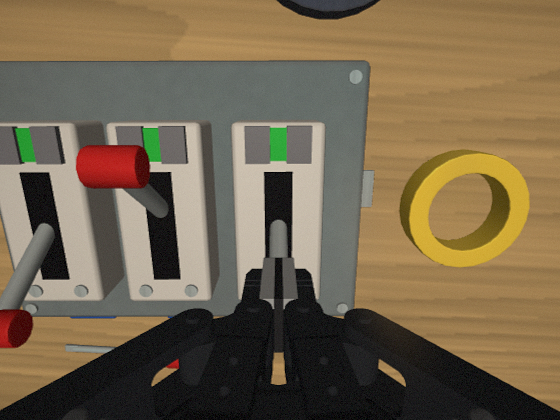

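View pics/t1.png

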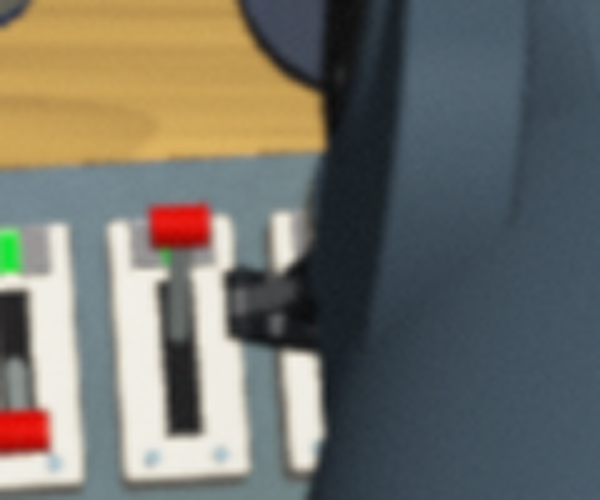

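The tripped window at (278,143) now looks all green. I check it by pixel before going on.

Run:
```python
from h import *
w=arm.snapshot("wrist")["pixels"].astype(int)
for r in (130,143,156): print([tuple(int(k) for k in w[r,c]) for c in range(266,292)])
for r in (143,): print("mid",[tuple(int(k) for k in w[r,c]) for c in range(138,166)])
print(np.round(fu(),2), arm.state()["grip_width"])
```

```text
[(115, 110, 106), (117, 111, 110), (120, 112, 110), (105, 121, 99), (40, 150, 53), (45, 170, 58), (51, 172, 63), (48, 169, 57), (52, 171, 60), (50, 170, 60), (49, 169, 59), (53, 172, 62), (49, 171, 59), (48, 169, 59), (52, 171, 63), (49, 170, 62), (48, 169, 59), (49, 172, 61), (50, 170, 59), (48, 173, 61), (73, 152, 72), (109, 95, 100), (118, 111, 109), (118, 111, 107), (117, 110, 109), (118, 113, 111)]
[(113, 109, 108), (114, 108, 106), (118, 109, 108), (100, 125, 96), (59, 164, 67), (48, 170, 58), (45, 167, 58), (48, 169, 60), (51, 171, 63), (48, 167, 55), (45, 168, 55), (48, 169, 59), (46, 170, 59), (49, 169, 60), (52, 172, 64), (48, 168, 57), (45, 167, 56), (48, 167, 56), (46, 165, 57), (48, 172, 60), (76, 151, 77), (120, 107, 112), (115, 108, 107), (113, 107, 104), (110, 106, 103), (114, 105, 106)]
[(113, 108, 105), (111, 108, 102), (115, 108, 107), (101, 108, 93), (52, 139, 60), (46, 168, 55), (46, 166, 56), (46, 167, 58), (46, 166, 58), (45, 167, 60), (45, 164, 55), (49, 169, 59), (48, 167, 60), (46, 166, 59), (47, 165, 58), (50, 169, 61), (46, 165, 55), (47, 166, 57), (50, 170, 61), (47, 173, 61), (76, 151, 75), (111, 98, 103), (112, 105, 102), (110, 106, 103), (115, 109, 106), (114, 107, 106)]
mid [(103, 101, 98), (106, 102, 99), (109, 106, 103), (113, 107, 104), (96, 89, 91), (40, 63, 41), (40, 130, 48), (46, 166, 56), (42, 160, 51), (42, 164, 54), (42, 162, 51), (38, 160, 47), (49, 166, 57), (41, 161, 54), (39, 161, 52), (45, 162, 56), (48, 163, 57), (44, 163, 56), (48, 163, 58), (43, 164, 55), (45, 162, 58), (79, 137, 78), (109, 100, 101), (110, 103, 104), (110, 104, 103), (109, 104, 102), (110, 108, 101), (108, 103, 102)]
[ 15.03  18.7   -8.74 129.31  16.  ] 0.002864581862070602
```

Green over the full width, and the force rose steeply from 7.5 to 19 N within 1.3 mm, so this is the stop. Now I hop over and throw it on.

```bash
cat > d.py <<'E'
import h; from h import *
arm.movel(W(0,131),feed=40); arm.movel(W(0,170),feed=100)
arm.movel(W(-62,170),feed=120); arm.movel(W(-62,128),feed=80); arm.hold(.2)
h.F0=np.array(arm.state()["force"]); print("F0",h.F0,arm.state()["time_s"])
u=-62; step=3.
for i in range(60):
    u+=step
    th=np.arcsin(np.clip((u+20)/70,-.6,.6)); z=65+70*np.cos(th)
    if u<-45: z=128
    n=fu()[1]
    c=arm.movel(W(u,z),feed=20,contact_N=max(1.,14-n))
    f=fu(); print(round(u,1),round(th,2),c,np.round(f,2))
    step=3. if th<.42 else 1.
    if f[1]>=13 or c or u>28: break
arm.hold(.2);print(np.round(fu(),2))
w=arm.snapshot("wrist");save(w,"w3.png")
E
python3 d.py
```

```text
F0 [ 0.0941363  -0.02991519  0.72171902] 18.5417
-59.0 -0.59 False [-2.0000e-02  8.2000e-01 -5.8820e+01  1.2806e+02  1.8840e+01]
-56.0 -0.54 False [  0.86   2.17 -55.9  127.97  19.14]
-53.0 -0.49 False [  0.21   1.34 -52.91 127.98  19.44]
-50.0 -0.44 False [-5.0000e-02  1.2000e+00 -4.9860e+01  1.2799e+02  1.9740e+01]
-47.0 -0.4 False [-1.0000e-02  2.5000e-01 -4.6870e+01  1.2798e+02  2.0040e+01]
-44.0 -0.35 False [ -1.03   1.17 -43.88 130.85  20.39]
-41.0 -0.3 False [ -2.64   2.98 -40.9  131.85  20.7 ]
-38.0 -0.26 False [ -1.48   1.5  -37.75 132.67  21.01]
-35.0 -0.22 False [ -0.93   0.94 -34.72 133.38  21.32]
-32.0 -0.17 False [ -0.27   1.82 -31.71 133.98  21.62]
-29.0 -0.13 False [ 1.0000e-02  5.0000e-01 -2.8730e+01  1.3444e+02  2.1920e+01]
-26.0 -0.09 False [ -0.64   0.94 -25.77 134.74  22.22]
-23.0 -0.04 False [  0.92   1.25 -22.75 134.92  22.52]
-20.0 0.0 False [-9.0000e-02  8.1000e-01 -1.9750e+01  1.3497e+02  2.2820e+01]
-17.0 0.04 False [ -0.14   1.44 -16.77 134.92  23.12]
-14.0 0.09 False [ -0.66   0.69 -13.82 134.69  23.42]
-11.0 0.13 False [ -0.91   0.96 -10.83 134.35  23.72
[... 446 characters left out ...]
 1.4   12.02 127.21  26.37]
13.0 0.49 False [ -0.52   0.88  13.05 126.68  26.62]
14.0 0.51 False [ -1.12   2.12  14.05 126.13  26.87]
15.0 0.52 False [ -0.13   0.2   15.06 125.54  27.12]
16.0 0.54 False [ -0.32   0.68  16.06 124.97  27.37]
17.0 0.56 False [ -0.33   0.44  17.06 124.36  27.62]
18.0 0.57 False [ -0.93   1.06  18.07 123.73  27.87]
19.0 0.59 False [ -0.5    1.6   19.07 123.05  28.12]
20.0 0.61 False [ -0.99   1.54  20.07 122.39  28.37]
21.0 0.63 False [ -0.13   1.18  21.09 121.68  28.62]
22.0 0.64 False [ -2.24   2.28  21.88 120.9   28.87]
23.0 0.64 False [ -8.62   9.2   22.12 120.83  29.12]
24.0 0.64 False [-14.39  15.97  22.28 120.74  29.37]
[-14.59  16.26  22.28 120.75  29.57]
```

View pics/w3.png

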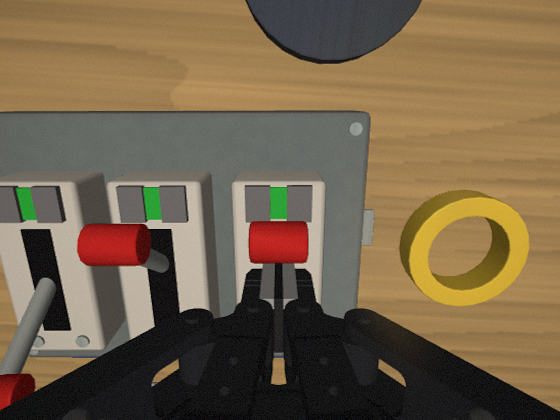

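The lever is against the on stop, with its grip at (278,242) level with the neighbouring on grip at (115,244), and the window is green. I back off, lift, check and hand in.

Run:
```python
from h import *
arm.movel(W(5,122),feed=60); arm.movel(W(0,220),feed=120)
arm.movel(W(-150,260),feed=150); arm.hold(.3)
p=arm.snapshot("top");save(p,"t2.png",(200,120,440,320),3)
w=arm.snapshot("wrist");save(w,"w4.png");print(np.round(fu(),2))
```

```text
[  -0.73    0.82 -149.9   259.88   32.63]
```

View pics/w4.png

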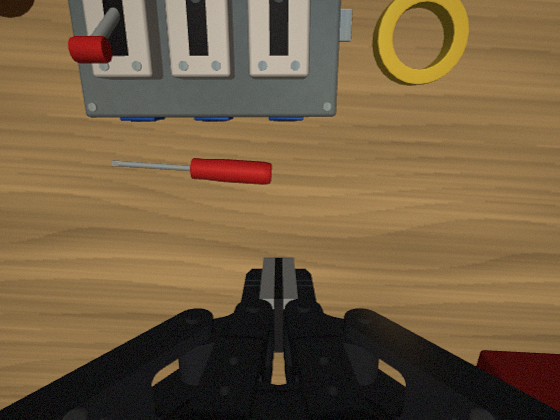

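View pics/t2.png

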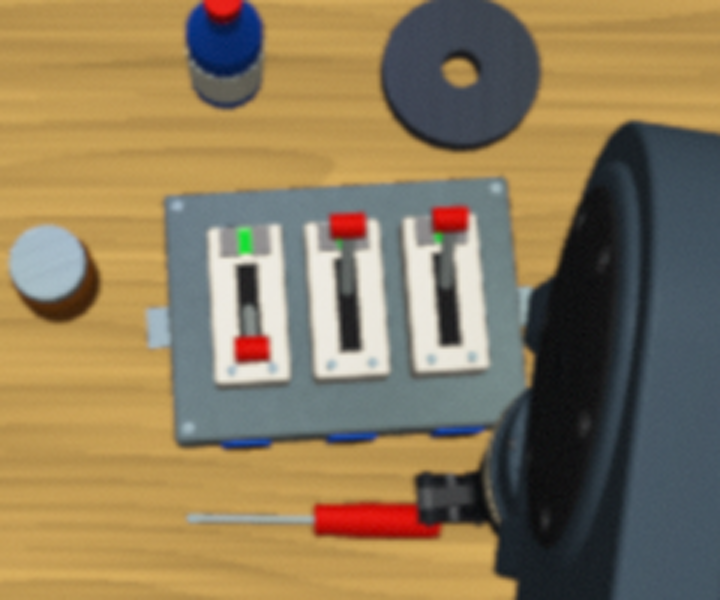

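The top view shows the tripped lever fully on at (450,219), level with the middle one at (348,226). The off lever and the loose things stand where they were, and the wrist view shows the arm clear of everything.

```bash
python3 -c "
from plant import arm
arm.finish_job()"
```

```text
the job is handed in; nothing more can be done
```

I reset the tripped breaker and handed the job in; no verdict is reported.

**Off:** With the fingers shut, I pushed the lever off in small force-checked steps. About 7.5 N through the stiff part rose steeply to about 19 N at the stop. Pixel checks showed the window green over its whole width.

**On:** I hopped over and pushed it on until the stop was felt. The peak was about 16 N, and the lever was at about 0.6 rad by the finger position.

**Last checks:**
- **Tripped lever:** it rests on, level with the neighbouring on lever, and its window is green.
- **Other levers and loose things:** in the last top view the other two levers and the jar, oil bottle and weight are where they started. The screwdriver and tape, partly or fully hidden by the arm there, look undisturbed in the wrist view. The offcut was outside the last pictures, but the arm never went near it.
- **Arm:** it is clear of everything, at about 32.6 s.

**What disagreed:**
- The first contact stop during the off push was a false trigger from force noise. The real resistance came further along.
- The stiff part read a little below the stated 9 to 14 N, so the true peak at the stop may have been a few newtons above the 19 N shown.

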